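# Set the casting-blade gap of a film caster with a 3 mm gauge leaf

## Task

Set the blade gap of the film caster: take the 3 mm gauge from its tray, slide its leaf flat on the glass bed under the casting blade, and turn the adjusting knob clockwise until the leaf just drags when it is drawn through the gap (a light pull of about 4 N), never clamping it hard or ramming it. Then draw the gauge out, leave the screw at that setting, and lay the gauge flat back in its tray; do not disturb the glassware.

Things in the scene. Friction and masses are not known exactly. Their poses are not given: they have to be found in the camera images.
- caster: benchtop film caster, fixed: white housing 310 x 180 mm with a flat plate-glass bed 50 mm above the bench, from 165 mm in front of to 135 mm behind the blade, 164 mm wide. Origin on the bench right below the middle of the blade edge; x points through the gap, from the open front towards the rear; z up
- head: casting head, fixed on the bed: two aluminium cheeks (44 mm long, 118 mm clear between them) under a cross-beam 28 mm deep, top 62 mm above the bed. From the beam hangs the steel casting blade, 100 mm wide, 7 mm thick, with a rounded lower edge (blade_c0 is the axis of that rounding, 3.5 mm above the edge). Origin on the bed below the blade edge, axes as the caster
- bed_gap (a point): point on the glass bed right below the middle of the blade edge; x runs through the gap from front to rear. The blade was re-clamped after cleaning, so its height is unknown: with the screw at 0 the edge is 0.84 to 2.44 mm higher than the 3 mm leaf. Blade and screw give 0.13 mm per N: set right, the edge stands 2.3 to 2.85 mm above the bed when the leaf is out
- screw (a joint): angle of the adjusting screw, rad, 0 to 0.35 at the start, growing clockwise seen from above; friction holds it (0.06 N m). Each rad clockwise lowers blade and knob by 0.955 mm (coarse 6 mm lead). Once the blade touches the leaf, each further rad adds some 7 N of blade force and 8 N of drag; the knob feels the same all the way, only the leaf tells
- knob (a point): wing of the black knob on the screw, 44 mm long (along its x), 12 mm thick (along its y), 33 mm high, upright on a 28 mm round skirt 5 mm high; this point is on the screw axis, 10 mm below the top of the wing, 98 mm above the bed at angle 0. x and y turn with the knob
- gauge: loose gauge, 85 g: flat steel leaf 155 x 25 x 3 mm with an upright aluminium grip (42 x 14 mm, top 39 mm above the underside) on its rear end, 112 mm of bare leaf in front of it. More than 15 N from the casting head would mark it. Origin under the middle of the leaf; x along the leaf towards its bare end, z up
- gauge_grip (a point): middle of the gauge's grip, 25 mm above the leaf's underside, 55.5 mm behind the gauge's origin, 133 mm behind the tip; the grip is 14 mm thick along y. A free leaf takes 0.5 N to draw over the glass; a pressed one some 1.2 times the blade's force, felt best in a slow pull. A hand that bears down on it adds drag: ease it until the vertical force is nil
- gauge_tip (a point): underside of the bare end of the leaf, 77.5 mm ahead of the gauge's origin
- tray: blue shallow tray, fixed on the bench, 200 x 95 x 12 mm outside, walls 3 mm, inner floor 3 mm above the bench; left or right of the caster; the gauge lies in it along its x, its grip towards -x. Origin under its centre, x along its length
- beaker: glass beaker, 70 mm wide, 90 mm high, on the bench across the caster from the tray; leave alone. Origin under its centre
- flask: amber bottle with a blue cap, 56 mm wide, 130 mm high; leave alone. Origin under its centre
- dish: clear covered dish, 92 mm wide, 22 mm high; leave alone. Origin under its centre
There are look-alikes about, which are no part of the job. Several things have the shape of the gauge; the one meant has the colours described above.

How it is judged:
On the way, in this order (a step that is already met when the one before it is completed fails the run):
1. the gauge leaf lies flat on the bed under the casting blade, not yet touched by it (x of gauge_tip in the frame of bed_gap above 0.008 m and y of gauge_tip in the frame of bed_gap between -0.035 and 0.035 m and z of gauge_tip in the frame of bed_gap between -0.003 and 0.004 m and angle between gauge's own z axis and vertical below 0.04 rad and contact force between head and gauge below 0.1 N), for 0.2 s.
2. the blade has been screwed down onto the leaf (contact force between head and gauge above 0.8 N), for 0.3 s.
3. the leaf is drawn through the gap while the blade drags on it (contact force between head and gauge above 0.8 N and linear speed of gauge above 0.004 m/s), for 0.1 s.
4. the gauge is out of the gap ((x of gauge_tip in the frame of bed_gap below -0.015 m or distance between gauge_tip and bed_gap above 0.13 m)), for 0.1 s.
At the end, for the whole second after the job is handed in: the unloaded blade edge stands 2.32 to 2.85 mm above the bed (the 3 mm leaf dragged lightly), the gauge lies flat and still on the floor of its tray, within 30 mm of its middle, and the glassware is where it was (z of blade_c0 in the frame of bed_gap between 0.00582 and 0.00635 m and horizontal distance between gauge and tray below 0.03 m and z of gauge in the frame of tray below 0.006 m and angle between gauge's own z axis and vertical below 0.05 rad and linear speed of gauge below 0.01 m/s); the robot touches nothing.
It fails at once if the leaf is clamped or rammed: more than 15 N between the gauge and the casting head (contact force between head and gauge above 15 N).
It fails at once if glassware moved more than 30 mm (distance of any of beaker, flask, dish from where it was at the start of the episode above 0.03 m).
It also fails if it takes over 72 s, if anything falls off the work surface, if the arm or the gripper's body presses on something with over 40 N, if the wrist force passes 120 N, or if a joint passes its speed limit or range.

## Robot

A 6-joint arm with a two-finger parallel gripper is mounted at the origin on the work surface. World frame = base frame: x ahead of the robot, y to its left, z up, the work surface at z = 0. Lengths are in m, angles in rad, forces in N, time in s.
With the tool pointing down it reaches from about 0.275 to 0.825 m from the base axis. Payload 4.9 kg.
Tool frame: the origin (TCP) lies midway between the tips of the shut fingers; the grasp point (between the pads) lies 19 mm behind it; x points along the fingers, y is the direction in which the jaws open and shut, and the axes are right-handed (so a half turn about x gives the same grasp; the last joint's range is limited). The gripper opens to 85 mm and grips with 20 to 120 N. Pads are 22 mm wide; open, the fingers measure 114 mm over their backs; the gripper's body (76 mm by 85 mm) begins 54 mm behind the grasp point. The pads swing forward as they close: fully open they stand 13 mm farther back than shut.
Start: joints at [-1.433, 0.326, -0.193, 1.052, 0, 1.437], TCP at [0.148, -0.53, 0.231] pointing down, gripper open.
Joint ranges: [-2.65, 2.65], [-0.97, 1.79], [-1.3, 1.35], [-1.93, 2.1], [-1.47, 1.37], [-3.14, 3.14]. Speed limits (rad/s): [2.57, 2.57, 3.14, 3.14, 3.14, 3.14].

## Interface

Orientations are given as a unit quaternion [w, x, y, z].
In Python, from cell import robot, get_image, job_done, silhouettes, landmark_of gives the robot as it stands.
- The arm moves only by the tool send_rows, never from a script. Its argument "commands" is a list of rows, each a list of 4 numbers: the shift along the world's x, y, z scaled (see below), then the turn about the world's z scaled (see below). In form: [[tx, ty, tz, spin], ...]. A call has 1 to 12 rows; each row is the pose to reach, as a shift and turn from the pose commanded when the call began; what a row does not reach only later rows make up. The controller multiplies each number of a shift by 0.3 m and each number of a turn by pi/4 rad. A row lasts 1/8 s, in which the tool goes at most 62.5 mm and 10.7 degrees, less where a joint would pass 70% of its speed; a pose out of reach is approached as far as the arm can. A call with a number of a shift or a turn outside -1 to 1 is refused whole. A call with a gripper value outside its range is refused whole. "jaw" is the opening, from -1 (shut) to 1 (fully open), so that 0 is half open, set as the call begins (left out, the last holds). The fingers move at their own pace and stop on an object; "newtons" is the grip in N (left out, the last holds). Time passes only in rows, so rows that repeat a pose let the fingers close. It gives the time, the measured TCP pose, the force and the opening at its end, in the units of the state.
- robot.get_obs(): the state, without advancing time (a new reading comes with each control period).
- get_image(name): name is "scene" or "top"; returns a dict with "color" (384x512x3 uint8, red, green, blue), "fovy" (degrees; the focal length in pixels is half the picture's height over the tangent of half this angle, whatever the lens; pixels are square), "cx", "cy" (the principal point, pixels), "camera_from_world" (4x4, takes a point from world to camera coordinates). Camera axes: x right, y up, looking along -z (the intrinsics and any distortion apply to the point x, -y, -z); pixel columns grow to the right and rows downward; lengths in m; the calibration is good to about 2 mm. A picture is of the moment at which its call begins. There is no depth.
- job_done(): hands the job in, once; it reports no verdict.
Trained networks look in a picture, given as the dict that the camera call returned (one of the last four; its "shot" number tells which), for a name from the list of things; names that differ only in an ending like _2 or _b are one class to them, and where a whole thing is asked for, a point or a joint stands for the part that bears it (a point fixed in the world has none). Each returns a list of dicts, best first, with "p" (0 to 1); they miss things now and then, are a little off and sometimes report something else, mostly with a low value. They report only what shows in the picture. A call takes as long as a camera call. They do not tell look-alikes from the thing itself.
- silhouettes(picture, target): "mask" (384x512 bool, what is visible of it) and "rect" ([left, top, right, bottom] in pixels, round what is visible of it).
- landmark_of(picture, target): "at" ([column, row] in pixels: a listed point, or the origin of a listed thing).
The state is a dict: "time": time; "joint_pos": joint angles; "joint_velocities": joint speeds; "tau": joint torques, N m; "eef_pos": TCP position; "eef_rot": TCP orientation; "wrist_force": force on the tool from outside, world axes, zero at the start; "moment": the same for the moment, N m; "gripper_width": finger opening in m.
Only numpy, scipy, OpenCV 4.12 (cv2) and the standard library are available. Lean on these libraries where they do the work, as an engineer would, in place of code of your own. Each camera call takes 0.05 s, during which the arm holds its last target.

## Working session

There is one attempt and no reset: what is moved stays moved. The work goes in short steps, Python scripts to look and compute and a tool call to move; the robot and the scene stay as the last step left them, time stands still between calls to the robot, and variables do not carry over. Pictures are saved under pics/ and viewed, and the job is handed in when it is done.

Besides the shell and the picture viewer there is one more tool, called after "Emit:" as name(argument=value, ...) on one line, values as JSON. send_rows: Moves the arm, as the interface text tells. Its arguments: {"type":"object","properties":{"commands":{"type":"array","items":{"type":"array","items":{"type":"number","minimum":-1,"maximum":1}}},"jaw":{"type":"number"},"newtons":{"type":"number"}},"required":["commands"]}

```bash
ls; mkdir -p pics; python3 - <<'E'
from cell import robot,get_image,silhouettes,landmark_of
import cv2,pickle,numpy as np
o=robot.get_obs();print(o)
for n in("scene","top"):
    p=get_image(n);cv2.imwrite(f"pics/{n}0.png",p["color"][:,:,::-1]);pickle.dump(p,open(f"{n}0.pkl","wb"))
    print(n,p["fovy"],p["cx"],p["cy"],p["camera_from_world"].round(4).tolist(),[k for k in p])
    for t in("caster","head","bed_gap","knob","gauge","gauge_grip","gauge_tip","tray","beaker","flask","dish"):
        print(t,[(np.round(d["at"],1).tolist(),round(d["p"],2)) for d in landmark_of(p,t)][:5])
E
```

```text
pics
{'time': 0.0, 'joint_pos': array([-1.43320622e+00,  3.26919944e-01, -1.93560232e-01,  1.05196983e+00,
        1.08011660e-06,  1.43657128e+00]), 'joint_velocities': array([-5.19819386e-04, -1.92736363e-04, -3.91644358e-04, -4.74078552e-05,
       -8.83168301e-04, -2.23038498e-03]), 'tau': array([-7.22890527e-04, -4.43403840e+01,  2.62437844e+01,  1.56279362e-02,
        2.69095005e-05,  9.85881201e-06]), 'eef_pos': array([ 0.1475856 , -0.5292535 ,  0.23052382]), 'eef_rot': array([-0.0952209 , -0.70058555, -0.09639023,  0.70058675]), 'wrist_force': array([ 0.8208067 , -0.34204735,  0.74059699]), 'moment': array([-0.01215326,  0.01301989,  0.00128162]), 'gripper_width': 0.08567120051195852}
scene 55.590929362153126 250.37333952568844 194.64647704234898 [[0.8878, 0.4602, 0.0002, -0.4291], [-0.3846, 0.7419, 0.5493, 0.1842], [0.2526, -0.4877, 0.8356, -1.4541], [0.0, 0.0, 0.0, 1.0]] ['color', 'fovy', 'cx', 'cy', 'camera_from_world', 'shot']
caster [([274.6, 200.1], 0.87), ([244.5, 260.8], 0.46)]
head [([274.1, 197.9], 0.88)]
bed_gap [([276.2, 196.3], 0.92)]
knob [([276.8, 179.9], 0.7)
[... 481 characters left out ...]
64, 0.1423, -0.5314], [-0.1427, 0.0129, 0.9897, -1.265], [0.0, 0.0, 0.0, 1.0]] ['color', 'fovy', 'cx', 'cy', 'camera_from_world', 'shot']
caster [([231.5, 180.9], 0.9)]
head [([232.1, 177.2], 0.57), ([147.0, 191.4], 0.48)]
bed_gap [([228.2, 177.9], 0.69), ([311.8, 202.1], 0.37)]
knob [([230.6, 173.7], 0.45)]
gauge [([364.3, 207.4], 0.86), ([311.5, 201.3], 0.82), ([314.7, 272.6], 0.79)]
gauge_grip [([312.7, 218.4], 0.9), ([304.0, 282.9], 0.74), ([356.1, 217.0], 0.67)]
gauge_tip [([330.1, 253.7], 0.89), ([386.8, 195.2], 0.75), ([314.5, 203.5], 0.72), ([153.5, 132.8], 0.52)]
tray [([309.6, 200.0], 0.68)]
beaker [([148.8, 193.5], 0.67)]
flask [([154.9, 132.0], 0.81)]
dish [([318.7, 145.3], 0.8)]
```

View pics/scene0.png

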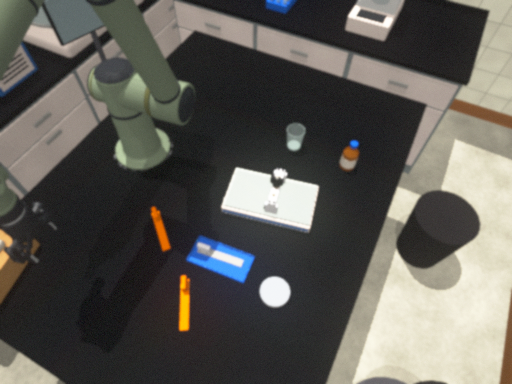

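View pics/top0.png

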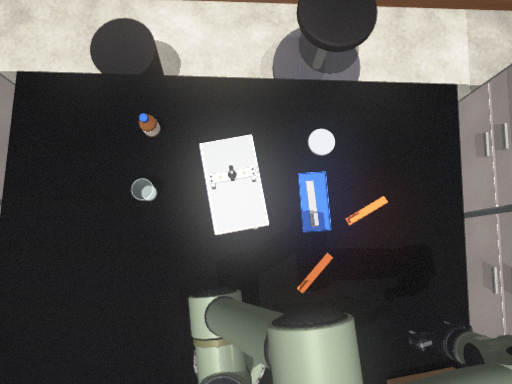

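```bash
python3 - <<'E'
import cv2,pickle
a=pickle.load(open("top0.pkl","rb"))["color"][:,:,::-1];b=pickle.load(open("scene0.pkl","rb"))["color"][:,:,::-1]
c=a[125:245,190:340];cv2.imwrite("pics/tz.png",cv2.resize(c,None,fx=5,fy=5,interpolation=cv2.INTER_CUBIC))
c=b[160:290,180:330];cv2.imwrite("pics/sz.png",cv2.resize(c,None,fx=5,fy=4.6,interpolation=cv2.INTER_CUBIC))
E
```

```text
(no output)
```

View pics/tz.png

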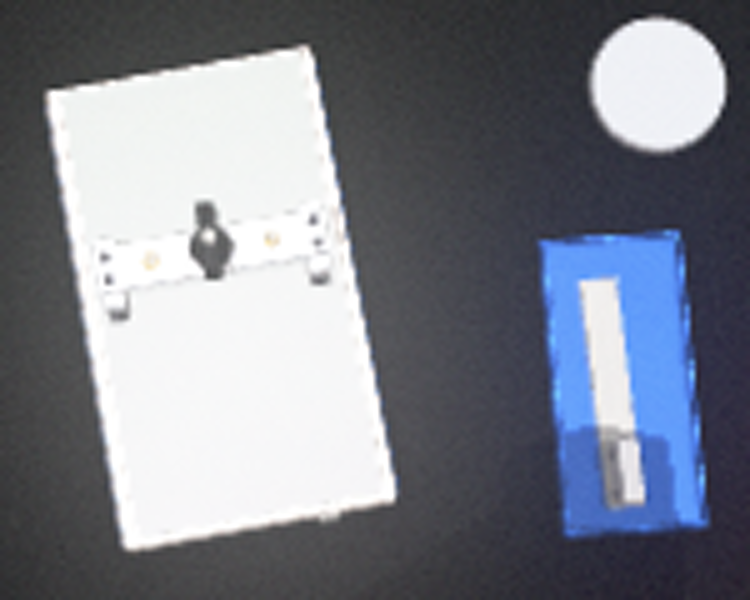

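View pics/sz.png

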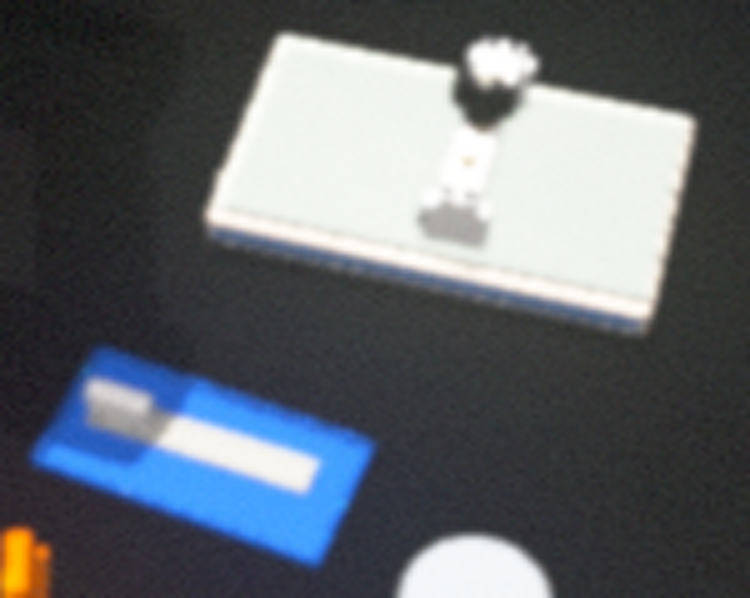

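```bash
cat > h.py <<'E'
import numpy as np,pickle,cv2
def f(p): return p["color"].shape[0]/2/np.tan(np.radians(p["fovy"])/2)
def ray(p,uv,z):
    F=f(p);d=np.array([(uv[0]-p["cx"])/F,-(uv[1]-p["cy"])/F,-1]);M=p["camera_from_world"]
    R=M[:3,:3];c=-R.T@M[:3,3];w=R.T@d
    return (c+w*(z-c[2])/w[2])
def proj(p,X):
    M=p["camera_from_world"];q=M[:3,:3]@np.asarray(X)+M[:3,3]
    return np.array([p["cx"]+f(p)*q[0]/-q[2],p["cy"]-f(p)*q[1]/-q[2]])
E
python3 - <<'E'
from h import *
t=pickle.load(open("top0.pkl","rb"));s=pickle.load(open("scene0.pkl","rb"))
T=lambda u,v:(190-.4+u/5,125-.4+v/5)
S=lambda u,v:(180-.4+u/5,160-.4+v/4.6)
for n,z,c in(("caster",.05,[T(47,92),T(310,45),T(397,500),T(125,550)]),("tray",.012,[T(540,241),T(680,231),T(708,524),T(565,536)]),("leaf",.006,[T(580,281),T(616,279),T(641,435),T(592,435)]),("griptop",.042,[T(618,436),T(637,434),T(645,502),T(624,505)]),("knob",.158,[T(206,202),T(214,278)])):
    P=[ray(t,x,z)[:2] for x in c];print(n,np.round(P,4).tolist(),np.mean(P,0).round(4))
    for i in range(len(P)): d=P[(i+1)%len(P)]-P[i];print("  ",np.linalg.norm(d).round(4),np.degrees(np.arctan2(d[1],d[0])).round(1))
for n,z,c in(("caster",.05,[S(283,34),S(695,118),S(650,318),S(208,215)]),("tray",.012,[S(102,348),S(375,440),S(318,566),S(33,460)]),("griptop",.042,[S(88,379),S(155,398),S(150,410),S(85,392)]),("leaftip",.006,[S(320,460),S(308,492)])):
    P=[ray(s,x,z)[:2] for x in c];print(n,np.round(P,4).tolist(),np.mean(P,0).round(4))
    for i in range(len(P)): d=P[(i+1)%len(P)]-P[i];print("  ",np.linalg.norm(d).round(4),np.degrees(np.arctan2(d[1],d[0])).round(1))
E
```

```text
caster [[0.69, 0.1215], [0.7272, -0.052], [0.4258, -0.1157], [0.3893, 0.0583]] [0.5581 0.003 ]
   0.1775 -77.9
   0.3081 -168.1
   0.1778 101.8
   0.3072 11.9
tray [[0.6059, -0.2116], [0.6154, -0.3068], [0.4174, -0.3251], [0.4071, -0.2298]] [ 0.5114 -0.2683]
   0.0957 -84.3
   0.1989 -174.7
   0.0958 96.2
   0.1997 5.3
leaf [[0.5802, -0.2398], [0.5822, -0.2643], [0.4762, -0.2814], [0.4754, -0.2484]] [ 0.5285 -0.2585]
   0.0246 -85.2
   0.1073 -170.8
   0.033 91.5
   0.1051 4.7
griptop [[0.4717, -0.2599], [0.4733, -0.2724], [0.429, -0.2777], [0.4267, -0.264]] [ 0.4502 -0.2685]
   0.0126 -82.5
   0.0446 -173.2
   0.0139 99.5
   0.0451 5.1
knob [[0.5956, 0.0088], [0.5492, 0.0025]] [0.5724 0.0056]
   0.0468 -172.3
   0.0468 7.7
caster [[0.3952, 0.0567], [0.6945, 0.1198], [0.7325, -0.0569], [0.4309, -0.1159]] [0.5633 0.0009]
   0.3059 11.9
   0.1807 -77.9
   0.3073 -168.9
   0.1763 101.7
tray [[0.4106, -0.2289], [0.6072, -0.209], [0.6175, -0.3076], [0.4173, -0.3246]] [ 0.5132 -0.2675]
   0.1976 5.8
   0.0992 -84.0
   0.2009 -175.2
   0.0958 94.0
griptop [[0.4265, -0.2653], [0.4727, -0.2579], [0.4745, -0.2673], [0.4302, -0.2748]] [ 0.451  -0.2663]
   0.0467 9.1
   0.0095 -78.8
   0.045 -170.4
   0.0101 111.0
leaftip [[0.5812, -0.2367], [0.5856, -0.2615]] [ 0.5834 -0.2491]
   0.0252 -79.9
   0.0252 100.1
```

```bash
python3 - <<'E'
from scipy.spatial.transform import Rotation as R
import numpy as np
from cell import robot
o=robot.get_obs();w,x,y,z=o["eef_rot"];print(R.from_quat([x,y,z,w]).as_matrix().round(3))
for i in range(3):print(robot.get_obs()["wrist_force"])
E
```

```text
[[-0.     0.268 -0.963]
 [-0.    -0.963 -0.268]
 [-1.     0.     0.   ]]
[-0.08568291 -0.47278936 -0.06376491]
[-0.08568291 -0.47278936 -0.06376491]
[-0.08568291 -0.47278936 -0.06376491]
```

Emit:
send_rows(commands=[[0.9,0.8,-0.2,1],[0.9,0.8,-0.2,1],[0.9,0.8,-0.2,1],[0.9,0.8,-0.2,1],[0.9,0.8,-0.2,1]], jaw=-0.3, newtons=30)

```text
time: 1.82
eef_pos: [0.3795, -0.3238, 0.1801]
eef_rot: [0.357, 0.61, 0.357, -0.61]
wrist_force: [-0.3, -0.9, 0.3]
gripper_width: 0.0301
```

Emit:
send_rows(commands=[[0.2,0.15,0,1],[0.2,0.15,0,1],[0.2,0.15,0,1],[0.2,0.15,0,1],[0.2,0.15,0,1]])

```text
time: 2.45
eef_pos: [0.4382, -0.2799, 0.1801]
eef_rot: [0.563, 0.428, 0.563, -0.428]
wrist_force: [0.2, 0.4, -0.7]
gripper_width: 0.0303
```

Emit:
send_rows(commands=[[0,0,0,1],[0,0,0,1],[0,0,0,1],[0,0,0,1],[0,0,0,1]])

```text
time: 3.08
eef_pos: [0.438, -0.2802, 0.1801]
eef_rot: [0.684, 0.18, 0.684, -0.18]
wrist_force: [-0.4, 0.1, 0.4]
gripper_width: 0.03
```

Emit:
send_rows(commands=[[0.042,0.044,-0.2,0.818],[0.042,0.044,-0.4,0.818],[0.042,0.044,-0.4,0.818],[0.042,0.044,-0.4,0.818],[0.042,0.044,-0.4,0.818]])

```text
time: 3.7
eef_pos: [0.4507, -0.2669, 0.0599]
eef_rot: [0.706, -0.044, 0.706, 0.044]
wrist_force: [-0.3, -0.9, 0.4]
gripper_width: 0.0295
```

```bash
cat > snap.py <<'E'
import sys,cv2
from cell import get_image
from h import *
n,out,u0,v0,u1,v1,k=sys.argv[1],sys.argv[2],*map(int,sys.argv[3:])
p=get_image(n);pickle.dump(p,open(out+".pkl","wb"))
cv2.imwrite(f"pics/{out}.png",cv2.resize(p["color"][v0:v1,u0:u1,::-1],None,fx=k,fy=k,interpolation=cv2.INTER_CUBIC))
E
python3 snap.py scene s1 150 200 300 310 5; python3 snap.py top t1 250 130 390 250 5
```

```text
(no output)
```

View pics/s1.png

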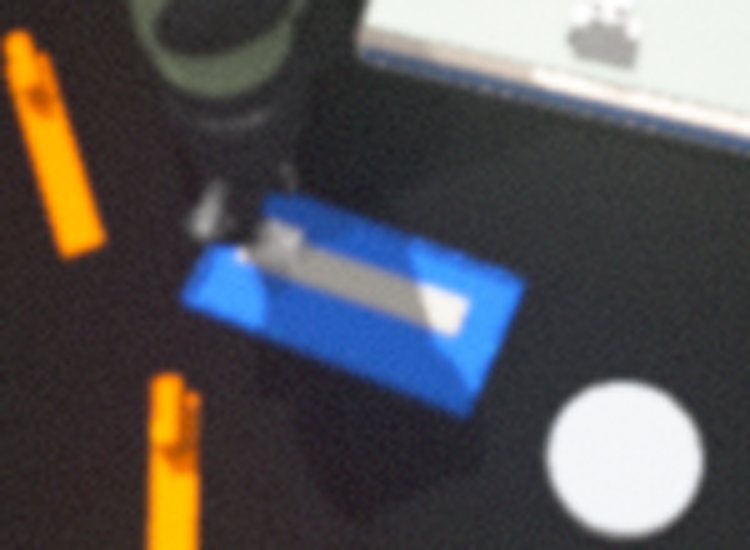

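View pics/t1.png

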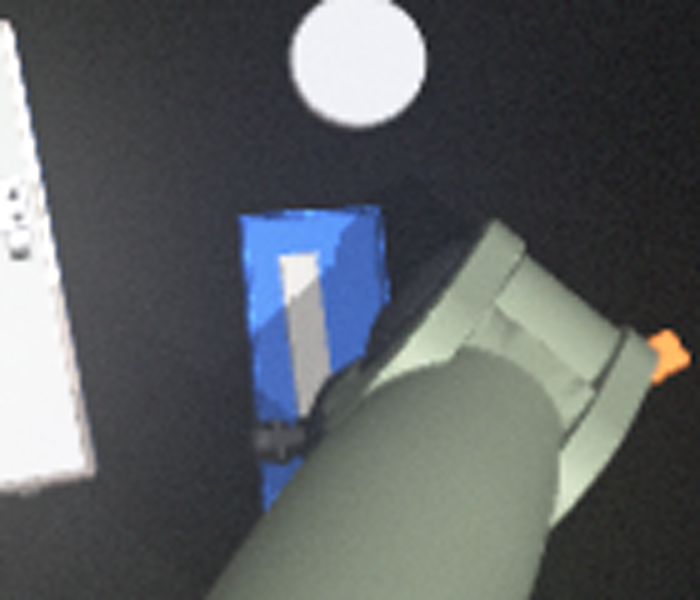

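The fingers straddle the grip (scene crop around 265,240), and the leaf is aligned with the jaws. Descend and grip.

Emit:
send_rows(commands=[[0,0,-0.1,0],[0,0,-0.16,0],[0,0,-0.16,0]])

```text
time: 4.18
eef_pos: [0.4498, -0.2662, 0.0112]
eef_rot: [0.705, -0.044, 0.706, 0.046]
wrist_force: [0.4, -0.0, 0.7]
gripper_width: 0.03
```

Emit:
send_rows(commands=[[0,0,0,0],[0,0,0,0],[0,0,0,0],[0,0,0,0]], jaw=-1, newtons=40)

```text
time: 4.68
eef_pos: [0.4511, -0.2672, 0.0128]
eef_rot: [0.706, -0.046, 0.705, 0.045]
wrist_force: [-0.4, 0.3, 5.3]
gripper_width: 0.0133
```

```bash
python3 -c "
from cell import robot
o=robot.get_obs();print(o['eef_pos'],o['eef_rot'],o['wrist_force'],o['moment'],o['gripper_width'],o['joint_pos'])"
```

```text
[ 0.45114365 -0.26721591  0.01280594] [ 0.70598076 -0.04578339  0.70530699  0.04513412] [-0.3667053   0.27195584  5.27952971] [ 0.11997509  0.12865054 -0.01564841] 0.013300590268549722 [-6.75554767e-01  5.32199125e-01 -5.20425116e-01  5.16849304e-01
 -3.57183819e-05 -8.04220318e-01]
```

Emit:
send_rows(commands=[[0,0,0.1,0],[0,0,0.3,0],[-0.05,0.1,0.45,0.098],[-0.133,0.3,0.45,0.098],[-0.133,0.5,0.45,0.098],[-0.133,0.7,0.45,0.098],[-0.133,0.792,0.4,0.098],[-0.133,0.792,0.25,0.098],[-0.133,0.792,0.25,0.098]])

```text
time: 5.8
eef_pos: [0.4079, -0.0281, 0.0852]
eef_rot: [0.701, -0.072, 0.705, 0.074]
wrist_force: [-1.2, 0.8, -1.6]
gripper_width: 0.0132
```

```bash
python3 snap.py scene s2 180 150 330 270 5; python3 snap.py top t2 180 120 330 260 4; python3 -c "
from cell import robot
o=robot.get_obs();print(o['eef_pos'],o['wrist_force'],o['moment'],o['gripper_width'])"
```

```text
[ 0.41058203 -0.02929767  0.08754682] [ 0.49315894 -0.21995921 -0.62739136] [-0.01602774  0.00984312  0.02939626] 0.013255054584381244
```

View pics/s2.png

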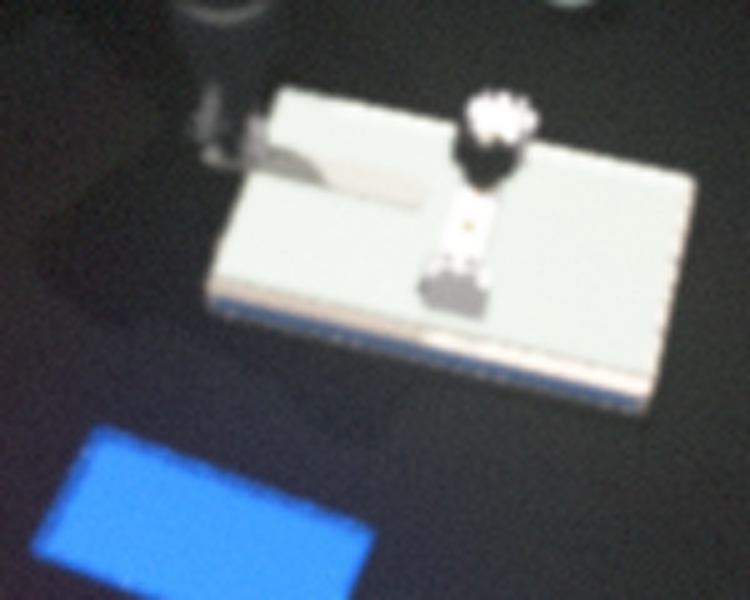

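View pics/t2.png

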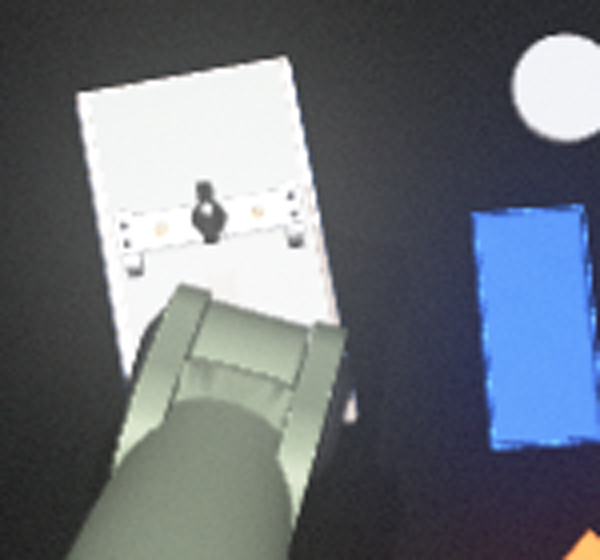

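Emit:
send_rows(commands=[[0,0,-0.06,0],[0,0,-0.08,0],[0,0,-0.09,0],[0,0,-0.09,0],[0,0,-0.09,0]])

```text
time: 6.52
eef_pos: [0.4111, -0.0294, 0.0605]
eef_rot: [0.704, -0.073, 0.703, 0.073]
wrist_force: [1.2, 1.0, 0.3]
gripper_width: 0.0133
```

```bash
python3 -c "
from cell import robot
o=robot.get_obs();print(o['eef_pos'],o['wrist_force'],o['moment'],o['gripper_width'])"
```

```text
[ 0.41110325 -0.02935212  0.06051328] [1.18775224 1.03580477 0.26864473] [ 0.00789239 -0.01303442  0.01873827] 0.013305726334379306
```

Emit:
send_rows(commands=[[0,0,0,0],[0,0,0,0],[0,0,0.007,0],[0,0,0.007,0]], jaw=-0.55)

```text
time: 7.02
eef_pos: [0.411, -0.0292, 0.0624]
eef_rot: [0.704, -0.073, 0.703, 0.073]
wrist_force: [0.0, 0.8, -0.3]
gripper_width: 0.0192
```

Emit:
send_rows(commands=[[0,0,0,0],[0,0,0,0],[0,0,0,0]], jaw=-1, newtons=25)

```text
time: 7.4
eef_pos: [0.4109, -0.0293, 0.0624]
eef_rot: [0.703, -0.073, 0.703, 0.073]
wrist_force: [-0.6, -0.6, 5.5]
gripper_width: 0.0136
```

Emit:
send_rows(commands=[[0,0,0.002,0],[0,0,0.002,0]])

```text
time: 7.65
eef_pos: [0.4105, -0.0291, 0.0625]
eef_rot: [0.703, -0.073, 0.704, 0.073]
wrist_force: [0.4, -0.5, -0.5]
gripper_width: 0.0136
```

```bash
cat > o.py <<'E'
from cell import robot
import numpy as np
o=robot.get_obs();print(round(o['time'],2),o['eef_pos'].round(4),o['wrist_force'].round(2),o['moment'].round(3),round(o['gripper_width'],4),o['joint_pos'].round(2))
u=np.array([np.cos(.2077),np.sin(.2077)]);print("along",o['wrist_force'][:2]@u)
E
python3 o.py
```

```text
7.65 [ 0.4105 -0.0291  0.0625] [ 0.36 -0.45 -0.55] [-0.001  0.039 -0.038] 0.0136 [-0.25  0.29 -0.76  0.52  0.   -0.46]
along 0.25770236446184747
```

Emit:
send_rows(commands=[[0.027,0.0057,0,0],[0.054,0.0114,0,0],[0.081,0.017,0,0],[0.081,0.017,0,0]])

```text
time: 8.15
eef_pos: [0.4362, -0.0241, 0.0628]
eef_rot: [0.704, -0.073, 0.703, 0.073]
wrist_force: [0.1, 0.5, -0.7]
gripper_width: 0.0136
```

Emit:
send_rows(commands=[[0.01,0.0021,0,0],[0.02,0.0042,0,0],[0.03,0.0063,0,0],[0.04,0.0084,0,0]])

```text
time: 8.65
eef_pos: [0.4473, -0.0216, 0.0628]
eef_rot: [0.703, -0.073, 0.703, 0.073]
wrist_force: [0.3, 0.6, -0.2]
gripper_width: 0.0131
```

Emit:
send_rows(commands=[[0.01,0.0021,0,0],[0.02,0.0042,0,0],[0.03,0.0063,0,0],[0.04,0.0084,0,0]])

```text
time: 9.15
eef_pos: [0.4592, -0.019, 0.0628]
eef_rot: [0.703, -0.073, 0.703, 0.073]
wrist_force: [0.5, 0.3, -1.4]
gripper_width: 0.0136
```

```bash
python3 o.py
```

```text
9.15 [ 0.4592 -0.019   0.0628] [ 0.52  0.33 -1.37] [ 0.009  0.056 -0.026] 0.0136 [-0.2   0.36 -0.64  0.56  0.   -0.41]
along 0.5739761940363515
```

Emit:
send_rows(commands=[[0.015,0.003,-0.0005,0],[0.03,0.006,-0.0005,0],[0.045,0.009,-0.0005,0],[0.06,0.013,-0.0005,0],[0.075,0.016,-0.0005,0],[0.085,0.018,-0.0005,0],[0.085,0.018,-0.0005,0]])

```text
time: 10.02
eef_pos: [0.4848, -0.0137, 0.0626]
eef_rot: [0.703, -0.073, 0.703, 0.073]
wrist_force: [0.8, -0.8, -1.2]
gripper_width: 0.0134
```

Emit:
send_rows(commands=[[0,0,0,0],[0,0,0,0],[0,0,0,0]], jaw=-0.3)

```text
time: 10.4
eef_pos: [0.4846, -0.0137, 0.0627]
eef_rot: [0.703, -0.073, 0.703, 0.073]
wrist_force: [0.8, 0.7, 0.0]
gripper_width: 0.0299
```

Emit:
send_rows(commands=[[0,0,0.1,0],[0,0,0.3,0],[0,0,0.42,0],[0,0,0.42,0]], jaw=-0.1)

```text
time: 10.9
eef_pos: [0.4868, -0.0141, 0.1917]
eef_rot: [0.706, -0.073, 0.701, 0.072]
wrist_force: [-0.2, -0.2, -0.8]
gripper_width: 0.0385
```

```bash
python3 snap.py scene s3 180 150 330 270 5; python3 snap.py top t3 180 120 330 260 4;python3 o.py
```

```text
11.0 [ 0.4845 -0.0137  0.1886] [-1.11 -0.04 -0.31] [-0.01   0.099 -0.034] 0.0386 [-0.18  0.24 -0.43  0.9  -0.   -0.39]
along -1.0985358214889318
```

View pics/s3.png

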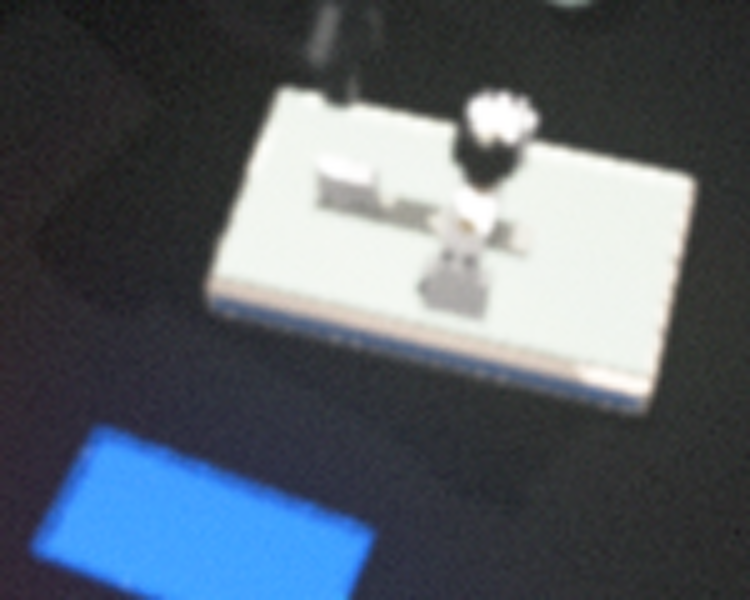

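View pics/t3.png

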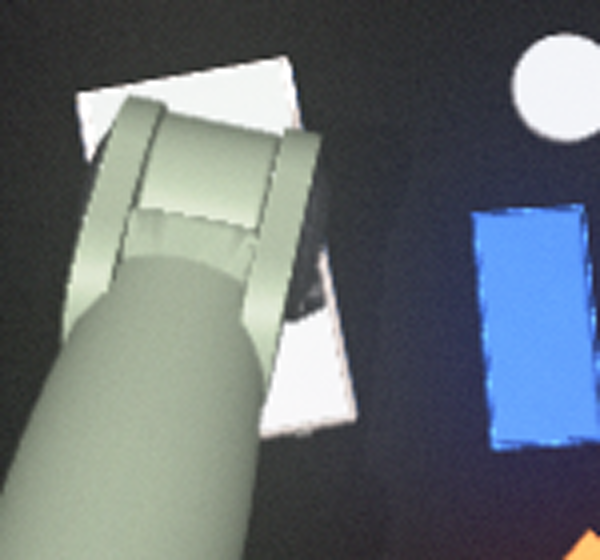

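```bash
python3 - <<'E'
from h import *
t=pickle.load(open("top0.pkl","rb"));s=pickle.load(open("scene0.pkl","rb"))
for p,n,k in((t,"top",6),(s,"scene",6)):
    c=proj(p,[.575,.005,.145]).astype(int);print(n,c)
    im=p["color"][c[1]-25:c[1]+25,c[0]-30:c[0]+30,::-1]
    cv2.imwrite(f"pics/knob_{n}.png",cv2.resize(im,None,fx=10,fy=10,interpolation=cv2.INTER_CUBIC))
    for yaw in(7.7,12):
      for z in(.158,.12):
        a=np.radians(yaw);print(yaw,z,[((proj(p,[.5745+l*np.cos(a),.0053+l*np.sin(a),z])-c+[30,25])*10).round() for l in(-.022,0,.022)])
E
```

```text
top [231 172]
7.7 0.158 [array([315., 321.]), array([307., 249.]), array([300., 178.])]
7.7 0.12 [array([319., 342.]), array([312., 273.]), array([305., 203.])]
12 0.158 [array([320., 320.]), array([307., 249.]), array([294., 179.])]
12 0.12 [array([324., 341.]), array([312., 273.]), array([299., 204.])]
scene [275 180]
7.7 0.158 [array([247., 211.]), array([311., 230.]), array([376., 248.])]
7.7 0.12 [array([242., 279.]), array([305., 297.]), array([368., 315.])]
12 0.158 [array([245., 215.]), array([311., 230.]), array([378., 245.])]
12 0.12 [array([240., 283.]), array([305., 297.]), array([369., 311.])]
```

View pics/knob_top.png

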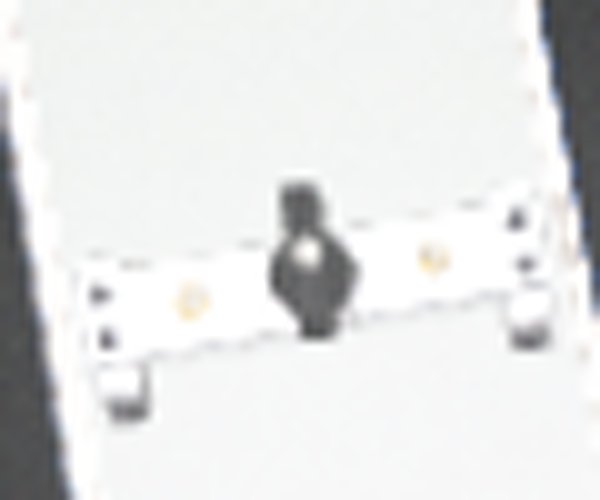

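View pics/knob_scene.png

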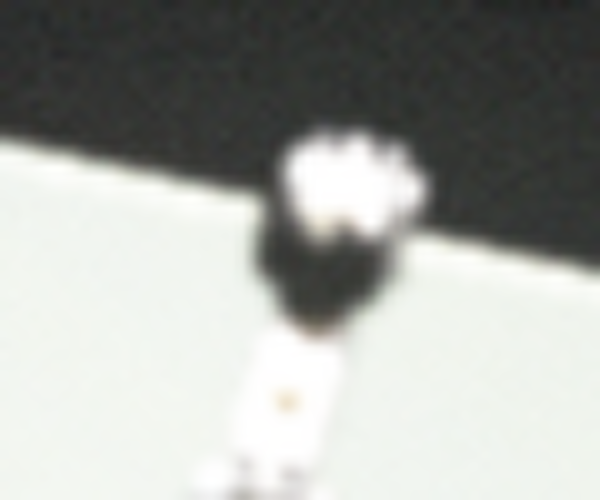

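Emit:
send_rows(commands=[[0.15,0.03,0,-0.09],[0.298,0.062,0,-0.09],[0.298,0.062,-0.1,-0.09],[0.298,0.062,-0.19,-0.09],[0.298,0.062,-0.19,-0.09],[0.298,0.062,-0.19,-0.09]])

```text
time: 11.75
eef_pos: [0.5738, 0.0049, 0.1316]
eef_rot: [0.705, -0.048, 0.706, 0.048]
wrist_force: [0.5, 0.4, -0.0]
gripper_width: 0.0385
```

```bash
python3 snap.py scene s4 230 130 330 230 6;python3 o.py
```

```text
11.8 [0.5743 0.0048 0.1322] [0.01 0.39 0.41] [ 0.015 -0.019  0.024] 0.0385 [-0.12  0.45 -0.27  0.85 -0.   -0.26]
along 0.09361377640373904
```

View pics/s4.png

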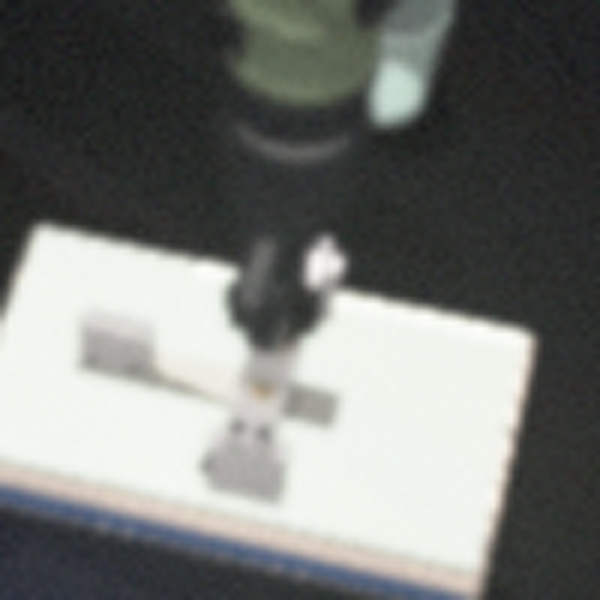

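Emit:
send_rows(commands=[[0,0,0,0],[0,0,0,0],[0,0,0,0],[0,0,0,0]], jaw=-1, newtons=40)

```text
time: 12.3
eef_pos: [0.5746, 0.0059, 0.1328]
eef_rot: [0.706, -0.047, 0.705, 0.049]
wrist_force: [-0.7, 3.5, 5.9]
gripper_width: 0.0113
```

```bash
python3 o.py
```

```text
12.3 [0.5746 0.0059 0.1328] [-0.67  3.52  5.93] [0.887 0.245 0.037] 0.0113 [-0.12  0.45 -0.27  0.85  0.   -0.26]
along 0.07124392771545612
```

Emit:
send_rows(commands=[[0,0.002,0.002,0],[0,0.002,0.0015,-0.2],[0,0.002,0.001,-0.4],[0,0.002,0.0005,-0.6],[0,0.002,0,-0.8],[0,0.002,0,-0.8]])

```text
time: 13.05
eef_pos: [0.5746, 0.0067, 0.1322]
eef_rot: [0.686, 0.174, 0.685, -0.172]
wrist_force: [0.2, 5.6, 3.8]
gripper_width: 0.0111
```

```bash
python3 o.py
```

```text
13.05 [0.5746 0.0067 0.1322] [0.23 5.64 3.83] [ 1.1    0.011 -0.083] 0.0111 [-0.12  0.45 -0.27  0.85  0.    0.38]
along 1.3888433495043513
```

Emit:
send_rows(commands=[[0,0.004,0.001,-0.2],[0,0.004,0.0005,-0.4],[0,0.004,0,-0.6],[0,0.004,0,-0.7],[0,0.004,0,-0.7]])

```text
time: 13.68
eef_pos: [0.575, 0.0073, 0.1318]
eef_rot: [0.614, 0.353, 0.613, -0.352]
wrist_force: [2.8, 5.2, -1.3]
gripper_width: 0.0113
```

```bash
python3 o.py
```

```text
13.68 [0.575  0.0073 0.1318] [ 2.81  5.24 -1.29] [ 0.759 -0.459 -0.052] 0.0113 [-0.12  0.45 -0.27  0.84  0.    0.93]
along 3.830838271849032
```

Emit:
send_rows(commands=[[0.002,0.002,0,-0.2],[0.002,0.002,-0.001,-0.4],[0.002,0.002,-0.0015,-0.6],[0.002,0.002,-0.002,-0.7],[0.002,0.002,-0.002,-0.7]])

```text
time: 14.3
eef_pos: [0.5757, 0.0075, 0.1313]
eef_rot: [0.495, 0.506, 0.494, -0.505]
wrist_force: [5.6, 3.7, -1.6]
gripper_width: 0.0112
```

```bash
python3 o.py
```

```text
14.3 [0.5757 0.0075 0.1313] [ 5.6   3.7  -1.55] [ 0.67  -0.69  -0.073] 0.0112 [-0.12  0.45 -0.27  0.84  0.    1.48]
along 6.238343355673508
```

Emit:
send_rows(commands=[[0,0,0,0],[0,0,0,0],[0,0,0,0],[0,0,0.1,0],[0,0,0.2,-0.2],[-0.1,0,0.2,-0.4],[-0.2,0,0.2,-0.6],[-0.25,0,0.2,-0.8],[-0.25,0,0.2,-0.9],[-0.25,0,0.2,-0.9]], jaw=-0.3)

```text
time: 15.55
eef_pos: [0.4994, 0.0072, 0.1912]
eef_rot: [-0.289, -0.645, -0.289, 0.645]
wrist_force: [-0.4, -0.4, 0.5]
gripper_width: 0.0303
```

```bash
python3 snap.py scene s5 230 130 330 230 6;python3 o.py
```

```text
15.6 [0.4996 0.0071 0.1911] [ 0.37 -0.59 -0.08] [-0.01  -0.037  0.051] 0.0299 [-0.13  0.27 -0.39  0.92 -0.    2.16]
along 0.24047637381901577
```

View pics/s5.png

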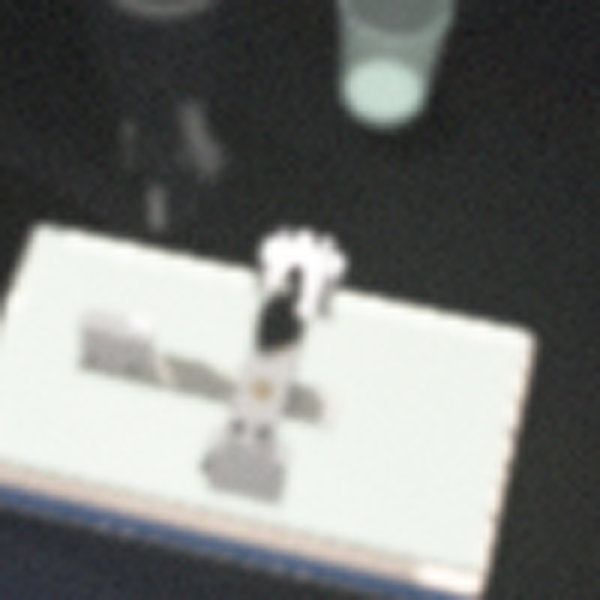

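Emit:
send_rows(commands=[[-0.049,-0.07,0,-0.2],[-0.049,-0.07,0,-0.4],[-0.049,-0.07,0,-0.6],[-0.049,-0.07,-0.15,-0.82],[-0.049,-0.07,-0.35,-0.82],[-0.049,-0.07,-0.425,-0.82],[-0.049,-0.07,-0.425,-0.82]], jaw=-0.45)

```text
time: 16.48
eef_pos: [0.4833, -0.0135, 0.0618]
eef_rot: [-0.07, -0.702, -0.071, 0.705]
wrist_force: [-0.8, 0.2, 0.1]
gripper_width: 0.0235
```

Emit:
send_rows(commands=[[0,0,0,0],[0,0,0,0],[0,0,0,0],[0,0,0,0]], jaw=-1, newtons=25)

```text
time: 16.98
eef_pos: [0.4853, -0.0138, 0.0641]
eef_rot: [0.07, 0.704, 0.07, -0.703]
wrist_force: [-0.5, 0.3, -0.0]
gripper_width: 0.0134
```

Emit:
send_rows(commands=[[0,0,0.0015,0],[0,0,0.0015,0]])

```text
time: 17.23
eef_pos: [0.4849, -0.0137, 0.0641]
eef_rot: [0.07, 0.704, 0.07, -0.704]
wrist_force: [-1.3, 0.2, -1.4]
gripper_width: 0.0133
```

```bash
python3 o.py
```

```text
17.23 [ 0.4849 -0.0137  0.0641] [-1.28  0.18 -1.38] [-0.049  0.005  0.01 ] 0.0133 [-0.18  0.4  -0.58  0.59 -0.    2.76]
along -1.2198027531123297
```

Emit:
send_rows(commands=[[0,0,-0.001,0],[-0.002,-0.0004,-0.001,0],[-0.004,-0.0008,-0.001,0],[-0.006,-0.0012,-0.001,0],[-0.008,-0.0016,-0.001,0],[-0.01,-0.002,-0.001,0]])

```text
time: 17.98
eef_pos: [0.482, -0.0143, 0.0638]
eef_rot: [0.07, 0.704, 0.07, -0.704]
wrist_force: [0.8, -0.4, 1.4]
gripper_width: 0.0137
```

```bash
python3 o.py
```

```text
17.98 [ 0.482  -0.0143  0.0638] [ 0.81 -0.38  1.43] [-0.02  -0.192  0.005] 0.0137 [-0.18  0.39 -0.59  0.59  0.    2.76]
along 0.7115118504614579
```

Emit:
send_rows(commands=[[-0.002,-0.0004,0,0],[-0.004,-0.0008,0,0]])

```text
time: 18.23
eef_pos: [0.4809, -0.0145, 0.0638]
eef_rot: [0.07, 0.704, 0.07, -0.703]
wrist_force: [1.3, -0.1, 0.8]
gripper_width: 0.0131
```

Emit:
send_rows(commands=[[-0.002,-0.0004,0,0],[-0.004,-0.0008,0,0]])

```text
time: 18.48
eef_pos: [0.4797, -0.0148, 0.0638]
eef_rot: [0.07, 0.704, 0.07, -0.703]
wrist_force: [1.2, -0.2, 1.8]
gripper_width: 0.0136
```

Emit:
send_rows(commands=[[-0.002,-0.0004,0,0],[-0.004,-0.0008,0,0]])

```text
time: 18.73
eef_pos: [0.4784, -0.015, 0.0638]
eef_rot: [0.07, 0.704, 0.07, -0.704]
wrist_force: [2.3, -0.2, 1.5]
gripper_width: 0.0134
```

Emit:
send_rows(commands=[[-0.002,-0.0004,0.0005,0],[-0.004,-0.0008,0.0005,0]])

```text
time: 18.98
eef_pos: [0.4769, -0.0152, 0.0638]
eef_rot: [-0.07, -0.704, -0.07, 0.704]
wrist_force: [0.3, -0.6, 1.0]
gripper_width: 0.0135
```

Emit:
send_rows(commands=[[-0.002,-0.0004,0,0],[-0.004,-0.0008,0,0]])

```text
time: 19.23
eef_pos: [0.4757, -0.0155, 0.0638]
eef_rot: [-0.07, -0.704, -0.07, 0.704]
wrist_force: [0.6, 1.0, 0.9]
gripper_width: 0.0135
```

Emit:
send_rows(commands=[[-0.002,-0.0004,0,0],[-0.004,-0.0008,0,0]])

```text
time: 19.48
eef_pos: [0.4745, -0.0157, 0.0638]
eef_rot: [-0.07, -0.704, -0.07, 0.704]
wrist_force: [1.9, -0.2, 0.0]
gripper_width: 0.0133
```

Emit:
send_rows(commands=[[0,0,0,0],[0,0,0,0],[0,0,0.1,0],[0,0,0.3,0],[0,0,0.42,0.2],[0.1,0.03,0.42,0.4],[0.2,0.06,0.42,0.6],[0.3,0.08,0.42,0.8],[0.34,0.08,0.42,0.9],[0.34,0.08,0.42,0.9]], jaw=-0.4)

```text
time: 20.72
eef_pos: [0.5769, 0.0084, 0.1892]
eef_rot: [-0.309, -0.636, -0.309, 0.636]
wrist_force: [-0.6, 0.7, 0.9]
gripper_width: 0.0258
```

Emit:
send_rows(commands=[[0,0,0,0.2],[0,0,0,0.4],[0,0,0,0.6],[0,0,-0.05,0.82],[0,0,-0.1,0.82],[0,0,-0.1,0.82]])

```text
time: 21.48
eef_pos: [0.5749, 0.0084, 0.1583]
eef_rot: [-0.493, -0.505, -0.495, 0.507]
wrist_force: [1.1, -0.7, 0.5]
gripper_width: 0.0258
```

```bash
python3 o.py
```

```text
21.48 [0.5749 0.0084 0.1583] [ 1.1  -0.74  0.5 ] [0.023 0.011 0.037] 0.0258 [-0.11  0.43 -0.23  0.91 -0.    1.48]
along 0.9273595343468892
```

Emit:
send_rows(commands=[[0,0,-0.05,0],[0,0,-0.09,0],[0,0,-0.09,0],[0,0,-0.09,0]])

```text
time: 21.98
eef_pos: [0.5768, 0.0083, 0.1329]
eef_rot: [-0.494, -0.506, -0.494, 0.506]
wrist_force: [0.8, -1.2, -0.3]
gripper_width: 0.0258
```

Emit:
send_rows(commands=[[0,0,0,0],[0,0,0,0],[0,0,0,0],[0,0,0,0]], jaw=-1, newtons=40)

```text
time: 22.48
eef_pos: [0.5762, 0.0083, 0.1333]
eef_rot: [-0.494, -0.505, -0.495, 0.506]
wrist_force: [-4.4, 0.1, 5.9]
gripper_width: 0.0116
```

```bash
python3 o.py
```

```text
22.48 [0.5762 0.0083 0.1333] [-4.39  0.13  5.92] [-0.027  0.892  0.035] 0.0116 [-0.11  0.46 -0.26  0.85 -0.    1.48]
along -4.2723753129822475
```

Emit:
send_rows(commands=[[-0.0025,0,0.001,0],[-0.0025,0,0.001,-0.2],[-0.0025,0,0.0005,-0.4],[-0.0025,0,0,-0.6],[-0.0025,0,0,-0.6]])

```text
time: 23.1
eef_pos: [0.5768, 0.0081, 0.133]
eef_rot: [0.364, 0.607, 0.363, -0.606]
wrist_force: [1.5, -0.2, -0.2]
gripper_width: 0.0112
```

Emit:
send_rows(commands=[[0,0,-0.0005,-0.2],[0,0,-0.001,-0.4],[0,0,-0.0015,-0.6],[0,0,-0.0015,-0.61],[0,0,-0.0015,-0.61]])

```text
time: 23.72
eef_pos: [0.5773, 0.0075, 0.1326]
eef_rot: [0.21, 0.676, 0.209, -0.675]
wrist_force: [4.5, -3.3, -3.2]
gripper_width: 0.0116
```

```bash
python3 o.py
```

```text
23.73 [0.5773 0.0075 0.1326] [ 4.53 -3.32 -3.24] [-0.741 -1.001 -0.023] 0.0116 [-0.11  0.46 -0.26  0.85 -0.    2.43]
along 3.7505504362577304
```

Emit:
send_rows(commands=[[0,0,0,0],[0,0,0,0],[0,0,0,0],[0,0,0.1,0],[0,0,0.2,-0.2],[-0.1,-0.03,0.2,-0.4],[-0.2,-0.06,0.2,-0.513],[-0.338,-0.08,0.2,-0.513],[-0.338,-0.08,0.2,-0.513]], jaw=-0.4)

```text
time: 24.85
eef_pos: [0.4714, -0.0154, 0.1922]
eef_rot: [-0.069, -0.703, -0.069, 0.705]
wrist_force: [1.0, 0.3, 0.2]
gripper_width: 0.0258
```

```bash
python3 snap.py scene s6 230 130 330 230 6;python3 o.py
```

```text
24.9 [ 0.4737 -0.0156  0.1927] [0.6  0.33 0.22] [ 0.002 -0.045  0.029] 0.0255 [-0.19  0.22 -0.44  0.91  0.    2.76]
along 0.6554767501997036
```

View pics/s6.png

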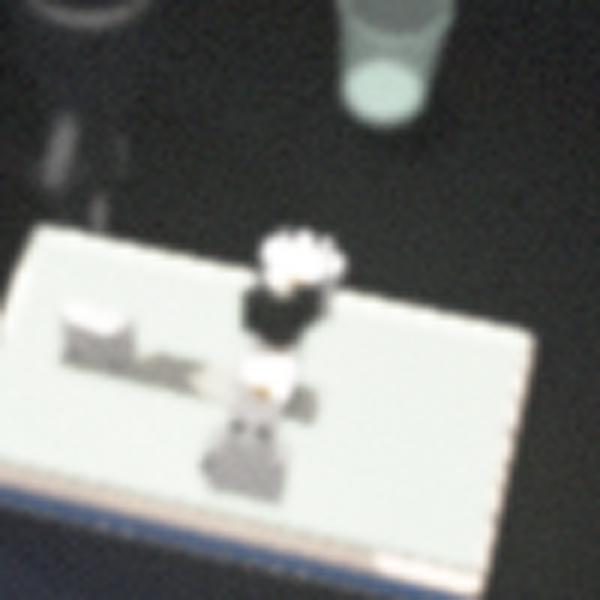

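Emit:
send_rows(commands=[[0.003,0,-0.2,0],[0.003,0,-0.38,0],[0.003,0,-0.428,0],[0.003,0,-0.428,0]])

```text
time: 25.4
eef_pos: [0.4759, -0.0156, 0.0639]
eef_rot: [-0.069, -0.703, -0.069, 0.704]
wrist_force: [0.1, -0.6, 0.6]
gripper_width: 0.0257
```

Emit:
send_rows(commands=[[0,0,0,0],[0,0,0,0],[0,0,0,0],[0,0,0,0]], jaw=-1, newtons=25)

```text
time: 25.9
eef_pos: [0.4771, -0.0155, 0.0655]
eef_rot: [0.069, 0.705, 0.069, -0.702]
wrist_force: [1.3, 2.7, 7.6]
gripper_width: 0.0135
```

```bash
python3 o.py
```

```text
25.9 [ 0.4771 -0.0155  0.0655] [1.3  2.73 7.57] [ 0.602 -0.106  0.176] 0.0135 [-0.19  0.38 -0.6   0.58  0.    2.76]
along 1.8304084076464395
```

Emit:
send_rows(commands=[[0,0.0015,0.0025,0],[0,0.0015,0.0025,0]])

```text
time: 26.15
eef_pos: [0.4767, -0.0154, 0.0655]
eef_rot: [0.069, 0.705, 0.069, -0.703]
wrist_force: [2.4, 1.7, 3.7]
gripper_width: 0.0134
```

```bash
python3 o.py
```

```text
26.15 [ 0.4767 -0.0154  0.0655] [2.44 1.72 3.66] [ 0.352 -0.57   0.026] 0.0134 [-0.19  0.38 -0.6   0.58  0.    2.76]
along 2.7478837094760435
```

Emit:
send_rows(commands=[[0,0.001,0.0025,0],[-0.002,0.0006,0.0025,0],[-0.004,0.0002,0.0025,0],[-0.006,-0.0002,0.0025,0],[-0.008,-0.0006,0.0025,0]])

```text
time: 26.78
eef_pos: [0.4731, -0.0155, 0.0655]
eef_rot: [0.069, 0.704, 0.069, -0.704]
wrist_force: [4.4, 0.8, -0.5]
gripper_width: 0.0136
```

Emit:
send_rows(commands=[[-0.002,-0.0004,0,0]])

```text
time: 26.9
eef_pos: [0.4725, -0.0156, 0.0655]
eef_rot: [0.069, 0.704, 0.069, -0.704]
wrist_force: [4.0, 0.1, -1.1]
gripper_width: 0.0133
```

Emit:
send_rows(commands=[[-0.002,-0.0004,0,0]])

```text
time: 27.02
eef_pos: [0.4718, -0.0157, 0.0655]
eef_rot: [0.069, 0.704, 0.069, -0.704]
wrist_force: [4.4, 0.2, -1.2]
gripper_width: 0.0135
```

Emit:
send_rows(commands=[[-0.002,-0.0004,0,0]])

```text
time: 27.15
eef_pos: [0.4712, -0.0158, 0.0655]
eef_rot: [0.069, 0.704, 0.069, -0.704]
wrist_force: [4.4, 0.4, -0.8]
gripper_width: 0.0138
```

Emit:
send_rows(commands=[[-0.003,-0.0006,-0.0003,0],[-0.006,-0.0012,-0.0003,0]])

```text
time: 27.4
eef_pos: [0.4696, -0.0161, 0.0655]
eef_rot: [0.069, 0.704, 0.069, -0.704]
wrist_force: [4.6, 0.8, -0.2]
gripper_width: 0.0132
```

Emit:
send_rows(commands=[[-0.003,-0.0006,0,0],[-0.006,-0.0012,0,0]])

```text
time: 27.65
eef_pos: [0.4677, -0.0165, 0.0655]
eef_rot: [0.069, 0.704, 0.069, -0.704]
wrist_force: [4.9, 0.9, 0.3]
gripper_width: 0.0137
```

Emit:
send_rows(commands=[[-0.004,-0.0008,0,0],[-0.008,-0.0016,0,0]])

```text
time: 27.9
eef_pos: [0.4654, -0.017, 0.0655]
eef_rot: [0.069, 0.704, 0.069, -0.704]
wrist_force: [6.1, 1.6, 0.8]
gripper_width: 0.0133
```

Emit:
send_rows(commands=[[-0.002,-0.0004,0.0003,0],[-0.004,-0.0008,0.0003,0]])

```text
time: 28.15
eef_pos: [0.464, -0.0173, 0.0655]
eef_rot: [0.069, 0.704, 0.069, -0.704]
wrist_force: [4.9, 1.1, -0.4]
gripper_width: 0.0138
```

Emit:
send_rows(commands=[[-0.002,-0.0004,0,0]])

```text
time: 28.28
eef_pos: [0.4634, -0.0174, 0.0655]
eef_rot: [0.069, 0.704, 0.069, -0.704]
wrist_force: [4.8, 0.1, 0.2]
gripper_width: 0.0133
```

Emit:
send_rows(commands=[[-0.002,-0.0004,0,0]])

```text
time: 28.4
eef_pos: [0.4628, -0.0175, 0.0655]
eef_rot: [0.069, 0.704, 0.069, -0.704]
wrist_force: [6.1, 1.0, 0.5]
gripper_width: 0.0137
```

Emit:
send_rows(commands=[[-0.002,-0.0004,0,0]])

```text
time: 28.52
eef_pos: [0.4622, -0.0176, 0.0655]
eef_rot: [0.069, 0.704, 0.069, -0.704]
wrist_force: [5.2, 0.4, -0.2]
gripper_width: 0.0135
```

Emit:
send_rows(commands=[[-0.002,-0.0004,0,0]])

```text
time: 28.65
eef_pos: [0.4616, -0.0177, 0.0655]
eef_rot: [0.069, 0.704, 0.069, -0.704]
wrist_force: [4.4, 0.6, 0.6]
gripper_width: 0.0136
```

Emit:
send_rows(commands=[[-0.002,-0.0004,0,0]])

```text
time: 28.78
eef_pos: [0.461, -0.0179, 0.0655]
eef_rot: [0.069, 0.704, 0.069, -0.704]
wrist_force: [5.1, 1.2, -1.2]
gripper_width: 0.0135
```

Emit:
send_rows(commands=[[0,0,0,0],[0,0,0,0],[0,0,0.1,0],[0,0,0.3,0],[0.05,0,0.42,0.15],[0.2,0.04,0.42,0.3],[0.383,0.086,0.42,0.45],[0.383,0.086,0.42,0.513],[0.383,0.086,0.32,0.513],[0.383,0.086,0.32,0.513]], jaw=-0.4)

```text
time: 30.02
eef_pos: [0.573, 0.0082, 0.1588]
eef_rot: [-0.208, -0.673, -0.209, 0.678]
wrist_force: [-0.1, 0.2, 0.0]
gripper_width: 0.0256
```

```bash
python3 o.py
```

```text
30.02 [0.573  0.0082 0.1588] [-0.15  0.21  0.01] [-0.016  0.005 -0.014] 0.0256 [-0.11  0.43 -0.23  0.92 -0.    2.43]
along -0.10247812459988224
```

Emit:
send_rows(commands=[[0,0,-0.05,0],[0,0,-0.092,0],[0,0,-0.092,0],[0,0,-0.092,0]])

```text
time: 30.52
eef_pos: [0.5761, 0.0079, 0.1342]
eef_rot: [0.208, 0.676, 0.208, -0.676]
wrist_force: [0.0, -1.2, 0.1]
gripper_width: 0.0255
```

Emit:
send_rows(commands=[[0,0,0,0],[0,0,0,0],[0,0,0,0],[0,0,0,0]], jaw=-1, newtons=40)

```text
time: 31.02
eef_pos: [0.5768, 0.0073, 0.1346]
eef_rot: [0.209, 0.676, 0.208, -0.675]
wrist_force: [1.9, -4.5, 2.8]
gripper_width: 0.0109
```

```bash
python3 o.py
```

```text
31.02 [0.5768 0.0073 0.1346] [ 1.9  -4.5   2.79] [-0.801 -0.309  0.039] 0.0109 [-0.11  0.45 -0.26  0.85 -0.    2.43]
along 0.9300563847919636
```

Back off 0.13 rad (spin +0.165), easing sideways.

Emit:
send_rows(commands=[[0.001,-0.002,0.001,0],[0.001,-0.002,0.001,0.08],[0.001,-0.002,0.001,0.165],[0.001,-0.002,0.001,0.165],[0.001,-0.002,0.001,0.165]])

```text
time: 31.65
eef_pos: [0.5767, 0.0074, 0.1347]
eef_rot: [0.252, 0.661, 0.251, -0.661]
wrist_force: [1.8, -3.1, 5.4]
gripper_width: 0.011
```

```bash
python3 o.py
```

```text
31.65 [0.5767 0.0074 0.1347] [ 1.79 -3.08  5.36] [-0.536 -0.253  0.074] 0.011 [-0.12  0.45 -0.26  0.85  0.    2.3 ]
along 1.1163252032741333
```

Emit:
send_rows(commands=[[0,0,0,0],[0,0,0,0],[0,0,0,0],[0,0,0.1,0],[0,0,0.2,-0.2],[-0.1,-0.02,0.2,-0.4],[-0.2,-0.05,0.2,-0.6],[-0.384,-0.084,0.2,-0.678],[-0.384,-0.084,0.2,-0.678],[-0.384,-0.084,0.1,-0.678],[-0.384,-0.084,0.1,-0.678]], jaw=-0.4)

```text
time: 33.02
eef_pos: [0.46, -0.0174, 0.1629]
eef_rot: [-0.069, -0.703, -0.07, 0.705]
wrist_force: [0.6, -0.6, 1.4]
gripper_width: 0.0255
```

```bash
python3 o.py
```

```text
33.02 [ 0.46   -0.0174  0.1629] [ 0.59 -0.6   1.43] [ 0.026 -0.041  0.023] 0.0255 [-0.2   0.23 -0.52  0.83  0.    2.75]
along 0.4497269242841008
```

Emit:
send_rows(commands=[[0.002,-0.001,-0.2,0],[0.002,-0.001,-0.3,0],[0.002,-0.001,-0.325,0],[0.002,-0.001,-0.325,0]])

```text
time: 33.52
eef_pos: [0.4625, -0.0182, 0.0673]
eef_rot: [0.069, 0.704, 0.069, -0.704]
wrist_force: [0.4, -0.0, 1.1]
gripper_width: 0.0258
```

Emit:
send_rows(commands=[[0,0,0,0],[0,0,0,0],[0,0,0,0],[0,0,0,0]], jaw=-1, newtons=25)

```text
time: 34.02
eef_pos: [0.463, -0.0181, 0.0681]
eef_rot: [0.069, 0.705, 0.069, -0.703]
wrist_force: [0.1, 1.5, 6.5]
gripper_width: 0.0134
```

```bash
python3 o.py
```

```text
34.02 [ 0.463  -0.0181  0.0681] [0.06 1.46 6.54] [0.367 0.054 0.191] 0.0134 [-0.2   0.36 -0.63  0.58  0.    2.75]
along 0.3632988868509584
```

Emit:
send_rows(commands=[[0,0.001,0.0025,0],[0,0.001,0.0042,0],[-0.002,0.0006,0.0042,0],[-0.004,0.0002,0.0042,0],[-0.006,-0.0002,0.0042,0],[-0.008,-0.0006,0.0042,0]])

```text
time: 34.78
eef_pos: [0.4597, -0.0184, 0.0681]
eef_rot: [0.069, 0.704, 0.069, -0.703]
wrist_force: [4.4, -0.3, 0.2]
gripper_width: 0.0137
```

Emit:
send_rows(commands=[[-0.002,-0.0004,0,0]])

```text
time: 34.9
eef_pos: [0.459, -0.0186, 0.0681]
eef_rot: [0.069, 0.704, 0.069, -0.703]
wrist_force: [3.2, -0.2, 0.4]
gripper_width: 0.0137
```

Emit:
send_rows(commands=[[-0.002,-0.0004,0,0]])

```text
time: 35.02
eef_pos: [0.4584, -0.0186, 0.0681]
eef_rot: [0.069, 0.704, 0.069, -0.703]
wrist_force: [4.0, -0.0, 0.6]
gripper_width: 0.0136
```

Emit:
send_rows(commands=[[-0.002,-0.0004,0,0]])

```text
time: 35.15
eef_pos: [0.4578, -0.0187, 0.0681]
eef_rot: [0.069, 0.704, 0.069, -0.703]
wrist_force: [3.7, 1.4, 1.3]
gripper_width: 0.0136
```

Emit:
send_rows(commands=[[-0.002,-0.0004,0,0]])

```text
time: 35.28
eef_pos: [0.4572, -0.0188, 0.0681]
eef_rot: [0.069, 0.704, 0.069, -0.703]
wrist_force: [4.0, 1.2, 1.8]
gripper_width: 0.0134
```

Emit:
send_rows(commands=[[-0.002,-0.0004,0,0]])

```text
time: 35.4
eef_pos: [0.4566, -0.0189, 0.0681]
eef_rot: [0.069, 0.704, 0.069, -0.703]
wrist_force: [4.4, -0.2, 2.6]
gripper_width: 0.0133
```

Emit:
send_rows(commands=[[-0.002,-0.0004,0,0]])

```text
time: 35.52
eef_pos: [0.456, -0.0191, 0.0681]
eef_rot: [0.069, 0.704, 0.069, -0.703]
wrist_force: [4.5, 2.5, 1.8]
gripper_width: 0.0136
```

Drag averages about 3.9 N, on target. Drawing the gauge out.

Emit:
send_rows(commands=[[-0.01,-0.002,0.0005,0],[-0.025,-0.005,0.0005,0],[-0.045,-0.0095,0.0005,0],[-0.07,-0.0147,0.0005,0],[-0.1,-0.021,0.0005,0],[-0.13,-0.0273,0.0005,0],[-0.16,-0.0336,0.0005,0],[-0.18,-0.038,0.0005,0],[-0.18,-0.038,0.0005,0],[-0.18,-0.038,0.0005,0]], newtons=40)

```text
time: 36.78
eef_pos: [0.4003, -0.0306, 0.0681]
eef_rot: [-0.069, -0.703, -0.069, 0.704]
wrist_force: [0.3, 0.1, 9.3]
gripper_width: 0.0132
```

```bash
python3 snap.py scene s7 180 150 330 270 5; python3 o.py
```

```text
36.83 [ 0.4003 -0.0306  0.0681] [-0.74 -0.07  9.81] [-0.002 -0.244 -0.024] 0.0131 [-0.26  0.27 -0.78  0.53 -0.    2.69]
along -0.7432080343539273
```

View pics/s7.png

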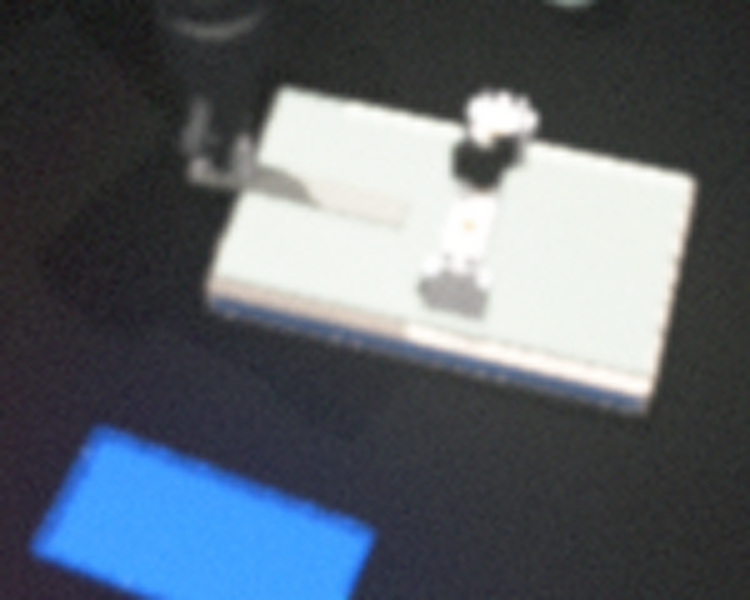

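Emit:
send_rows(commands=[[0,0,0.1,0],[0,0,0.3,0],[0,-0.15,0.3,0],[0,-0.35,0.3,-0.133],[0.1,-0.55,0.3,-0.133],[0.186,-0.7,0.3,-0.133],[0.186,-0.805,0.2,-0.133],[0.186,-0.805,0.05,-0.133],[0.186,-0.805,-0.05,-0.133],[0.186,-0.805,-0.08,-0.133],[0.186,-0.805,-0.08,-0.133]])

```text
time: 38.2
eef_pos: [0.456, -0.271, 0.0434]
eef_rot: [-0.032, -0.705, -0.033, 0.707]
wrist_force: [-0.1, 0.0, -0.4]
gripper_width: 0.0127
```

```bash
python3 snap.py scene s8 150 200 300 310 5; python3 o.py
```

```text
38.25 [ 0.457  -0.2717  0.0444] [ 0.13 -0.29 -0.57] [0.016 0.043 0.041] 0.0131 [-0.68  0.5  -0.47  0.6  -0.    2.38]
along 0.06541989069417029
```

View pics/s8.png

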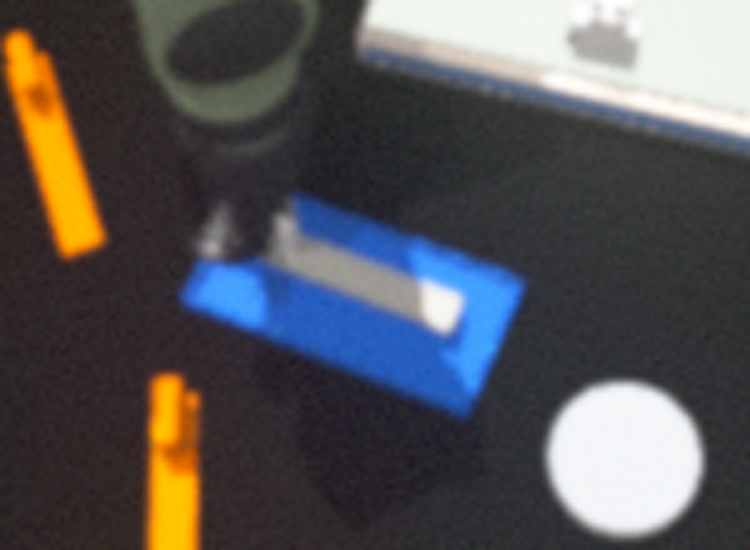

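Emit:
send_rows(commands=[[0,0,-0.04,0],[0,0,-0.06,0],[0,0,-0.07,0],[0,0,-0.076,0],[0,0,-0.076,0]])

```text
time: 38.88
eef_pos: [0.4575, -0.272, 0.0214]
eef_rot: [0.032, 0.706, 0.032, -0.706]
wrist_force: [-0.2, -0.2, -0.9]
gripper_width: 0.0132
```

```bash
python3 o.py
```

```text
38.88 [ 0.4575 -0.272   0.0214] [-0.16 -0.2  -0.88] [0.05  0.037 0.004] 0.0132 [-0.68  0.53 -0.49  0.55  0.    2.38]
along -0.19493557586074234
```

Emit:
send_rows(commands=[[0,0,-0.002,0],[0,0,-0.004,0],[0,0,-0.004,0]])

```text
time: 39.25
eef_pos: [0.4576, -0.2721, 0.0212]
eef_rot: [0.032, 0.707, 0.032, -0.706]
wrist_force: [-2.8, 2.6, 8.8]
gripper_width: 0.0133
```

Emit:
send_rows(commands=[[0,0,0,0],[0,0,0,0],[0,0,0,0]], jaw=-0.4)

```text
time: 39.62
eef_pos: [0.4575, -0.2719, 0.02]
eef_rot: [-0.032, -0.706, -0.032, 0.706]
wrist_force: [-0.4, 0.8, -0.5]
gripper_width: 0.0256
```

Emit:
send_rows(commands=[[0,0,0.1,0],[0,0,0.3,0],[0,0,0.5,0],[-0.3,-0.3,0.6,0],[-0.5,-0.6,0.6,0],[-0.7,-0.8,0.6,0],[-0.7,-0.8,0.6,0],[-0.7,-0.8,0.6,0]])

```text
time: 40.62
eef_pos: [0.2517, -0.5066, 0.1997]
eef_rot: [0.032, 0.706, 0.032, -0.706]
wrist_force: [0.3, -1.0, -0.8]
gripper_width: 0.0254
```

```bash
python3 snap.py scene s9 150 120 350 320 3; python3 snap.py top t9 130 110 390 300 3; python3 o.py
```

```text
40.73 [ 0.2492 -0.5101  0.1998] [-0.16  1.02  1.08] [ 0.048 -0.003 -0.001] 0.0255 [-1.25  0.38 -0.2   0.99 -0.    1.81]
along 0.057394012387910025
```

View pics/s9.png

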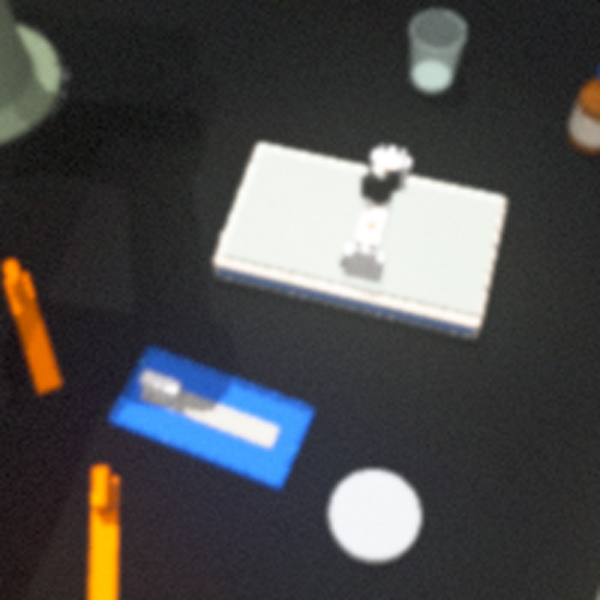

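View pics/t9.png

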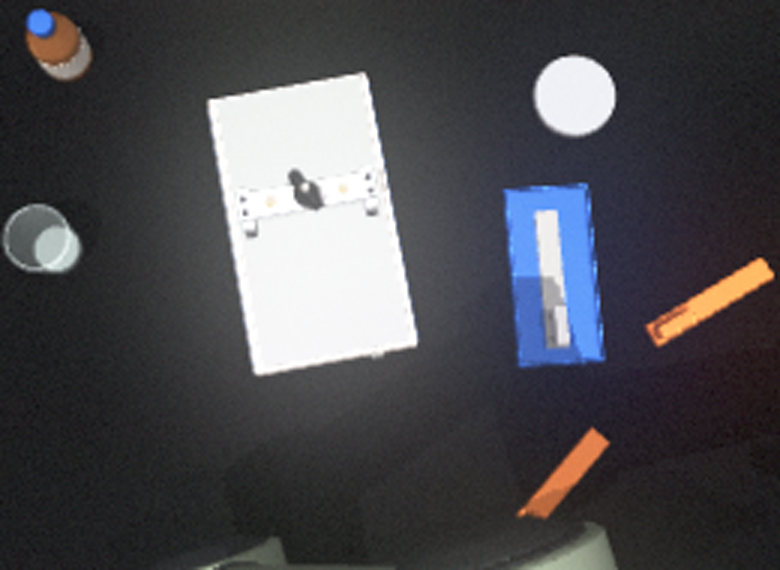

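The gauge lies flat in the middle of the tray (top crop 552,278) and the glassware has not moved. Handing in.

```bash
python3 -c "
from cell import job_done
print(job_done())"
```

```text
the job is handed in; nothing more can be done
None
```

I set the blade gap, drew the gauge out and laid it back in its tray, then handed the job in at about 41 s of the 72 s allowed. The hand-in reports no verdict.

**Setting the screw:**

| Screw position | Measured drag |
|---|---|
| Turned about 1.74 rad clockwise | about 1 N or less (free leaf) |
| About 0.95 rad further clockwise | 4.3 to 5 N |
| Backed off 0.13 rad (final) | about 3.9 N over six or seven slow readings |

- **Blade height:** From the drag and the stated stiffness, I estimate the unloaded edge at about 2.6 mm above the bed. I did not measure it directly.
- **Accuracy:** Single force readings scattered by about 0.7 N. In the last few slow readings the hand bore down on the gauge by 1 to 2.6 N, so the true drag may be slightly under 3.9 N.

**Last check:** The final pictures show the gauge lying flat in the middle of the tray. The beaker, bottle and dish look where they were, and the gripper is clear of everything. The final measurements and pictures agreed with each other.

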